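# Close both beam shutters through the cutouts of a laser box cover

### The arm

A 6-joint arm with a two-finger parallel gripper is mounted at the origin on the work surface. World frame = base frame: x ahead of the robot, y to its left, z up, the work surface at z = 0. Lengths are in mm, angles in rad, forces in N, time in s.
With the tool pointing down it reaches from about 325 to 1000 mm from the base axis. Payload 5.1 kg.
Tool frame: the origin (TCP) lies midway between the tips of the shut fingers; the grasp point (between the pads) lies 19 mm behind it; z points along the fingers, y is the direction in which the jaws open and shut (so a half turn about z gives the same grasp; the last joint's range is limited). The gripper opens to 85 mm and grips with 20 to 120 N. Pads are 22 mm wide; open, the fingers measure 114 mm over their backs; the gripper's body (76 mm by 85 mm) begins 54 mm behind the grasp point. The pads swing forward as they close: fully open they stand 13 mm farther back than shut.
Start: joints at [-1.319, 0.124, 1.65, -0, 1.367, -0.083], TCP at [213.545, -613.908, 231.322] pointing down, gripper open.
Joint ranges: [-2.61, 2.61], [-1.02, 2.33], [0.03, 2.71], [-1.35, 4.49], [0.32, 2.68], [-2.91, 2.91]. Speed limits (rad/s): [2.57, 2.57, 3.14, 3.14, 3.14, 3.14].

### API

Orientations are given as a unit quaternion [w, x, y, z].
In Python, from rig import * gives the robot as it stands.
- The arm moves only by the tool apply_moves, never from a script. Its argument "motion" is a list of rows, each a list of 5 numbers: the shift along the tool's x, y, z in mm, then the turn about the tool's z in rad, then the gripper's target within -1 to 1 (fully open at 1, half-way at 0, shut at -1). A call has 1 to 8 rows; each row shifts and turns the commanded pose from where the row before left it, along the tool's axes as they then stand; what a row does not reach is not made up. A row lasts 1/8 s, in which the tool goes at most 62.5 mm and 10.7 degrees, less where a joint would pass 70% of its speed; a pose out of reach is approached as far as the arm can. A call with a gripper value outside its range is refused whole. The fingers move at their own pace and stop on an object; the grip force is fixed at half the most. Time passes only in rows, so rows that do not move let the fingers close. It gives the time, the measured TCP pose, the force and the opening at its end, in the units of the state.
- state(): the state, without advancing time (a new reading comes with each control period).
- get_image(name): name is "scene" or "top"; returns a dict with "color" (400x640x3 uint8, red, green, blue), "z_map" (400x640 float32, mm along the optical axis (not along the pixel's ray), 0 where there is no reading), "K" (3x3 intrinsics, pixels), "rvec" (rotation vector, rad) and "tvec" (3), from world to camera coordinates, as OpenCV has them. Camera axes: x right, y down, z forward; pixel columns grow to the right and rows downward; lengths in mm; the calibration is good to about 2 mm. A picture is of the moment at which its call begins.
- hand_in(): hands the job in, once; it reports no verdict.
Trained networks look in the newest picture that a camera, given by its name, has taken for a name from the list of things; names that differ only in an ending like _2 or _b are one class to them, and where a whole thing is asked for, a point or a joint stands for the part that bears it (a point fixed in the world has none). Each returns a list of dicts, best first, with "conf" (0 to 1); they miss things now and then, are a little off and sometimes report something else, mostly with a low value. They report only what shows in the picture. A call takes as long as a camera call. They do not tell look-alikes from the thing itself.
- look_for(camera, target): "at" ([row, column] in pixels, amid what is visible of it).
- trace(camera, target): "region" (400x640 bool, what is visible of it) and "at" ([row, column] in pixels, amid what is visible of it).
- tip_of(camera, target): "at" ([row, column] in pixels: a listed point, or the origin of a listed thing).
The state is a dict: "time": time; "q": joint angles; "joint_velocities": joint speeds; "joint_efforts": joint torques, N m; "ee_pos": TCP position; "tcp_rot": TCP orientation; "contact_force": force on the tool from outside, world axes, zero at the start; "torque": the same for the moment, N m; "width": opening from 0.0 (shut) to 1.0 (fully open).
Only numpy, scipy, OpenCV 4.12 (cv2) and the standard library are available. Lean on these libraries where they do the work, as an engineer would, in place of code of your own. Each camera call takes 0.05 s, during which the arm holds its last target.

### The job

Close the laser box's two beam shutters: reach down through the cutouts in the amber cover with the fingertips and press each yellow lever pad all the way down to its stop, in either order, then come out clear of the box. Do not touch the cover, the black frames round its cutouts or the box, and press without forcing. Nothing is to be lifted or shifted: leave the shutters, the mirror mount and everything else standing where they are.

Things in the scene. Friction and masses are not known exactly. Their poses are not given: they have to be found in the camera images.
- laser_box: Laser box, fixed, grey walls, 300 mm (its x) x 520 mm (its y). Origin: centre of its underside on the table; z up; yaw up to 0.14 rad. Inner floor 15 mm up. Clear amber cover 6 mm thick, upper face 160 mm above the origin, with three square cutouts in a row along y; two have a shutter under them, one a mirror mount; which is where changes.
- cutout_right (a point): Middle of the right (-y) cutout (y = -110 mm in the box's frame), level with the cover's upper face. Opening 90 x 90 mm, square to the box; its black edge frame, 8 mm wide, begins at the opening's edge and stands 3 mm above the cover.
- cutout_mid (a point): Middle of the middle cutout (y = 40 mm in the box's frame), level with the cover's upper face. Opening 90 x 90 mm, square to the box; its black edge frame, 8 mm wide, begins at the opening's edge and stands 3 mm above the cover.
- cutout_left (a point): Middle of the left (+y) cutout (y = 190 mm in the box's frame), level with the cover's upper face. Opening 90 x 90 mm, square to the box; its black edge frame, 8 mm wide, begins at the opening's edge and stands 3 mm above the cover.
- shutter_a: Beam shutter a (a, b alike), 1.6 kg, standing loose on the box's floor under a cutout. Origin: on that floor plumb below the pad; z up. Steel base x +-35, y -92 to +8, 14 mm high. Black housing plate x +8 to +20, y -92 to -28, top 125 mm above the origin. Lever along +y from its pivot (y -80, 115 mm up) to the pad; its red flag covers the beam hole when down.
- shutter_b: Beam shutter b (a, b alike), 1.6 kg, standing loose on the box's floor under a cutout. Origin: on that floor plumb below the pad; z up. Steel base x +-35, y -92 to +8, 14 mm high. Black housing plate x +8 to +20, y -92 to -28, top 125 mm above the origin. Lever along +y from its pivot (y -80, 115 mm up) to the pad; its red flag covers the beam hole when down.
- lever_a (a joint): Lever of shutter_a, rad: 0 = fully up (open), 0.35 = fully down on its stop (closed). It starts between 0 and 0.10. A stiff hinge, no spring: it takes about 2 N on the pad to move and stays where it is left.
- lever_b (a joint): Lever of shutter_b, rad: 0 = fully up (open), 0.35 = fully down on its stop (closed). It starts between 0 and 0.10. A stiff hinge, no spring: it takes about 2 N on the pad to move and stays where it is left.
- pad_a (a point): Middle of the upper face of shutter_a's yellow lever pad, within 20 mm of its cutout's middle. Pad 30 mm (shutter's x) x 24 mm (along the lever), 5 mm thick, tilted 0.17 rad free end up when up, 0.18 rad the other way when down. Upper face 8 to 19 mm below the cover's upper face at the start, about 37 mm below it when fully down: it sinks up to 28 mm and moves under 6 mm sideways.
- pad_b (a point): Middle of the upper face of shutter_b's yellow lever pad, within 20 mm of its cutout's middle. Pad 30 mm (shutter's x) x 24 mm (along the lever), 5 mm thick, tilted 0.17 rad free end up when up, 0.18 rad the other way when down. Upper face 8 to 19 mm below the cover's upper face at the start, about 37 mm below it when fully down: it sinks up to 28 mm and moves under 6 mm sideways.
- mirror_mount: Bystander in the third cutout: mirror in a black mount on a steel post and base 56 x 56 mm, 107 mm high over the box's floor. Origin on the box's floor; it is 20 mm towards +y of the base's centre.
- dust_cap: Bystander: green plastic cap, 38 mm across, 12 mm high, lying on the cover's strip nearer the robot, beside the cutouts. Origin: centre of its underside.
- goggles: Bystander: amber laser goggles with black frame, on the table to the left, about 145 x 140 mm, 47 mm high. Origin under the middle of the lenses.
- hex_driver: Bystander: driver with green handle, 190 mm long, lying on the table to the right.
- solvent: Bystander: white bottle with blue cap, 52 mm across, 130 mm high, on the table to the right. Origin: centre of its underside.
- optics_case: Bystander: grey case 85 x 85 x 28 mm on the table to the left. Origin: centre of its underside.
- iris: Bystander: iris on a post, base 50 x 50 mm, 118 mm high, on the table to the left. Origin: centre of its underside.
Things that resemble listed ones, but are neither listed nor needed, are in the scene too. Leave any turquoise look-alike of the shutter_b alone.

How it is judged (in metres and radians):
At the end, for the whole second after the job is handed in: Both levers at rest on their stops (joint above 0.315 of 0.35 rad); the gripper out of the box (grasp point above 0.17 m, or over 0.33 m from the box's centre); shutters upright and within 6 mm of where they were, the mirror mount within 5 mm, other things within 12 mm (value of joint each of lever_a, lever_b above 0.315 rad and velocity of joint each of lever_a, lever_b below 0.05 rad/s and (height (world z) of the grasp point above 0.17 m or horizontal distance between the grasp point and laser_box above 0.33 m) and not (distance of any of shutter_a, shutter_b from where it was at the start of the episode above 0.006 m or angle between any of shutter_a, shutter_b's own z axis and vertical above 0.06 rad or distance of mirror_mount from where it was at the start of the episode above 0.005 m or distance of any of dust_cap, goggles, hex_driver, solvent, optics_case, iris from where it was at the start of the episode above 0.012 m)); the robot touches nothing.
It fails at once if the robot touches the cover, a cutout's frame or the box (more than 0.5 N) (contact force between any of the fingers, the arm and laser_box above 0.5 N).
It fails at once if a shutter is pressed with more than 40 N (contact force between any of the fingers, the arm and shutter_a above 40 N or contact force between any of the fingers, the arm and shutter_b above 40 N).
It fails at once if a shutter is lifted, tipped more than 0.06 rad or shifted more than 6 mm (distance of any of shutter_a, shutter_b from where it was at the start of the episode above 0.006 m or angle between any of shutter_a, shutter_b's own z axis and vertical above 0.06 rad).
It fails at once if the mirror mount is moved more than 5 mm (distance of mirror_mount from where it was at the start of the episode above 0.005 m).
It fails at once if another thing is lifted or moved more than 12 mm (distance of any of dust_cap, goggles, hex_driver, solvent, optics_case, iris from where it was at the start of the episode above 0.012 m).
It also fails if it takes over 38 s, if anything falls off the work surface, if the arm or the gripper's body presses on something with over 40 N, if the wrist force passes 120 N, or if a joint passes its speed limit or range.

## Working session

There is one attempt and no reset: what is moved stays moved. The work goes in short steps, Python scripts to look and compute and a tool call to move; the robot and the scene stay as the last step left them, time stands still between calls to the robot, and variables do not carry over. Pictures are saved under pics/ and viewed, and the job is handed in when it is done.

Besides the shell and the picture viewer there is one more tool, called after "Call:" in YAML: its name, and indented under it one key for each argument. apply_moves: Moves the arm, as the interface text tells. Its arguments: {"type":"object","properties":{"motion":{"type":"array"}},"required":["motion"]}

```bash
mkdir -p pics; cat > h.py <<'E'
from rig import *
import numpy as np, cv2
def save(n,im): cv2.imwrite('pics/'+n,cv2.cvtColor(im,cv2.COLOR_RGB2BGR))
def cam(im):
    R=cv2.Rodrigues(np.array(im['rvec'],float))[0]; t=np.array(im['tvec'],float).ravel(); return np.array(im['K']),R,t
def ray_at_z(im,rc,z):
    K,R,t=cam(im); d=R.T@np.linalg.inv(K)@np.array([rc[1],rc[0],1.0]); o=-R.T@t
    return o+d*(z-o[2])/d[2]
def deproj(im,r,c):
    K,R,t=cam(im); Z=im['z_map'][int(r),int(c)]
    return R.T@(np.linalg.inv(K)@np.array([c,r,1.0])*Z-t)
def proj(im,p):
    K,R,t=cam(im); x=K@(R@np.array(p,float)+t); return x[1]/x[2],x[0]/x[2]
E
python3 - <<'E'
from h import *
s=state();print(s)
for n in ("scene","top"):
    im=get_image(n); save(n+'0.png',im['color']); 
    K,R,t=cam(im); print(n,K.tolist(),(-R.T@t).round(0))
    for k in("cutout_right","cutout_mid","cutout_left","pad_a","laser_box","mirror_mount","shutter_a","dust_cap"):
        print(k,[(np.round(d['at']),round(d['conf'],2), ray_at_z(im,d['at'],160 if k!='laser_box' else 0).round(0)) for d in tip_of(n,k)])
E
```

```text
{'time': 0.0, 'q': array([-1.31861997e+00,  1.24522249e-01,  1.65168396e+00, -3.23472447e-05,
        1.36749168e+00, -8.26077093e-02]), 'joint_velocities': array([ 0.000523  , -0.00056885,  0.00072205, -0.00039382,  0.00052136,
        0.00086196]), 'joint_efforts': array([-1.45078269e-03, -4.23613358e+01, -3.65453625e+01, -1.70369481e-04,
        7.12038396e-03,  2.09702058e-06]), 'ee_pos': array([ 213.37330265, -613.33062408,  230.03603718]), 'tcp_rot': array([-1.04749200e-03,  9.86021544e-01,  1.66614548e-01, -1.04918484e-04]), 'contact_force': array([-0.0645071 ,  0.08409847, -0.1361763 ]), 'torque': array([0.04658393, 0.02043516, 0.00637053]), 'width': 1.001972042100099}
scene [[429.0865063999584, 0.0, 323.11685550789554], [0.0, 429.0865063999584, 195.8011427397895], [0.0, 0.0, 1.0]] [ 779.  774. 1298.]
cutout_right [(array([150., 295.]), 0.82, array([ 547., -138.,  160.]))]
cutout_mid [(array([182., 307.]), 0.92, array([552.,   3., 160.]))]
cutout_left [(array([224., 326.]), 0.78, array([553., 171., 160.]))]
pad_a [(array([120., 340.]), 0.53, array([ 351., -207.,  160.])), (ar
[... 877 characters left out ...]
552., 172., 160.]))]
pad_a [(array([169., 380.]), 0.72, array([ 564., -137.,  160.])), (array([181., 333.]), 0.64, array([531., -21., 160.])), (array([261., 416.]), 0.58, array([ 335., -226.,  160.])), (array([171., 322.]), 0.55, array([556.,   7., 160.]))]
laser_box [(array([183., 331.]), 0.6, array([551., -20.,   0.]))]
mirror_mount [(array([180., 265.]), 0.73, array([531., 150., 160.])), (array([233., 146.]), 0.51, array([393., 439., 160.]))]
shutter_a [(array([182., 321.]), 0.71, array([527.,  10., 160.])), (array([266., 405.]), 0.66, array([ 323., -200.,  160.])), (array([179., 373.]), 0.55, array([ 537., -121.,  160.]))]
dust_cap [(array([210., 363.]), 0.51, array([460., -96., 160.]))]
```

```bash
python3 - <<'E'
from h import *
for n,(r0,r1,c0,c1) in dict(scene=(100,280,200,440),top=(120,300,210,450)).items():
    im=get_image(n); save(n+'z.png',cv2.resize(im['color'][r0:r1,c0:c1],None,fx=3.3,fy=3.3,interpolation=cv2.INTER_CUBIC))
E
```

```text
(no output)
```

View pics/scene0.png

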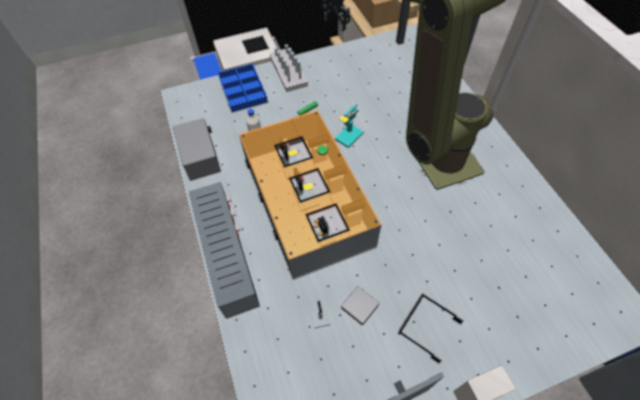

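View pics/topz.png

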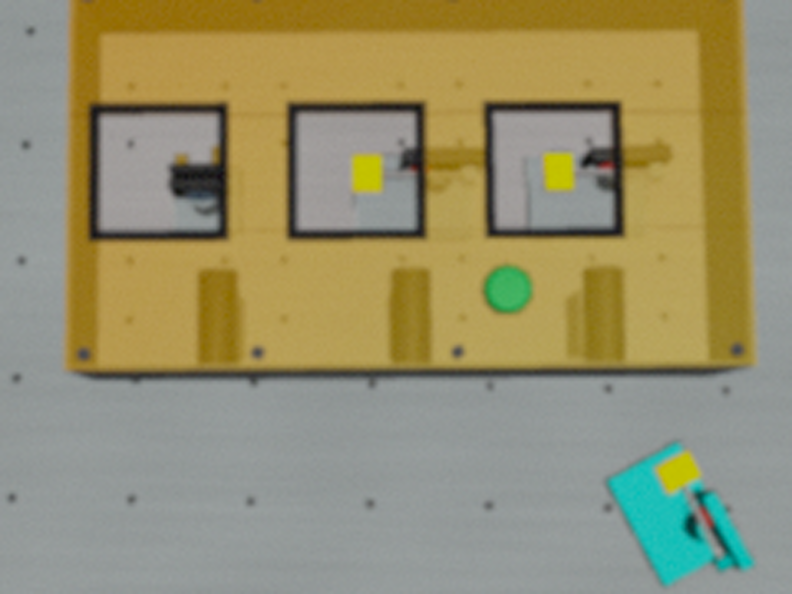

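View pics/scenez.png

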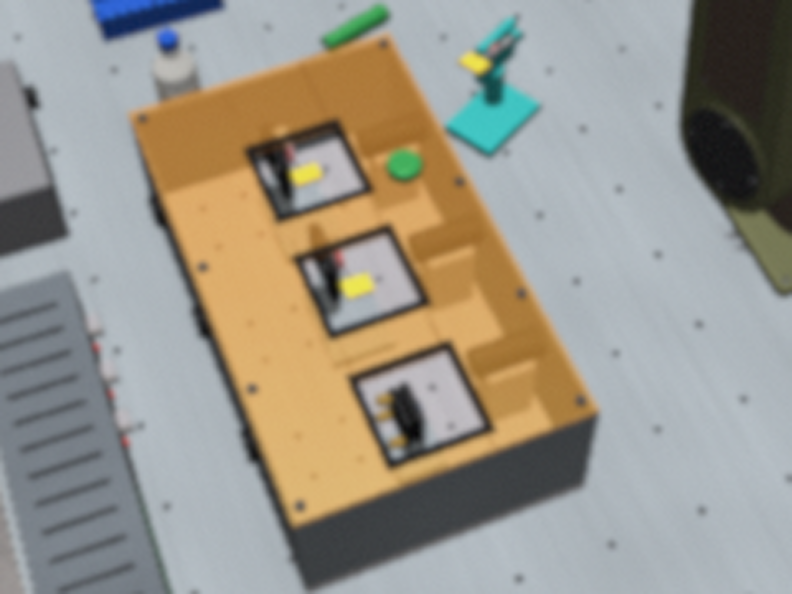

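View pics/top0.png

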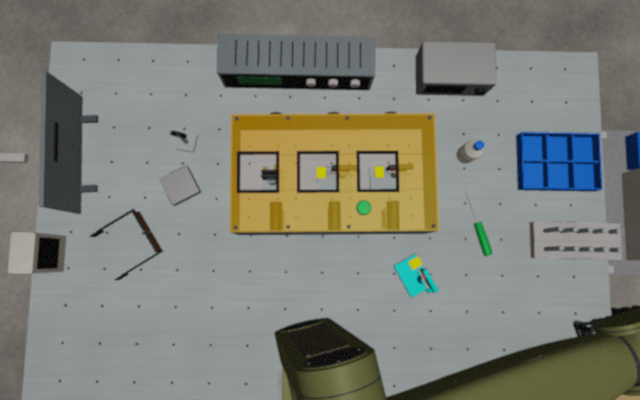

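Shutters are under the middle and right cutouts (pads near top-image [172,321] and [172,379]). The mirror mount is on the left, and the turquoise look-alike stands outside the box near [275,415]. Next I'll measure precisely.

```bash
cat > m.py <<'E'
from h import *
def yellow(im,z=148):
    c=im['color'].astype(int); K,R,t=cam(im)
    hsv=cv2.cvtColor(im['color'],cv2.COLOR_RGB2HSV)
    m=((hsv[...,0]>=26)&(hsv[...,0]<=35)&(hsv[...,1]>150)&(hsv[...,2]>110)).astype(np.uint8)
    n,l,st,ce=cv2.connectedComponentsWithStats(m)
    return [((ce[i][1],ce[i][0]),int(st[i,4])) for i in range(1,n) if st[i,4]>15]
def tri(A,a,B,b):
    rows=[]
    P=[];
    for im,rc in((A,a),(B,b)):
        K,R,t=cam(im); P.append(K@np.c_[R,t])
    X=cv2.triangulatePoints(P[0],P[1],np.array([[a[1]],[a[0]]],float),np.array([[b[1]],[b[0]]],float)); return (X[:3]/X[3]).ravel()
E
python3 - <<'E'
from m import *
S=get_image('scene');T=get_image('top')
for n,im in(('scene',S),('top',T)):
    for rc,a in yellow(im): print(n,np.round(rc,1),a,ray_at_z(im,rc,148).round(1), deproj(im,*np.round(rc)).round(1))
ys=[y for y,a in yellow(S)];yt=[y for y,a in yellow(T)]
for a in ys:
    for b in yt:
        X=tri(S,a,T,b); e=np.hypot(*(np.array(proj(S,X))-a))+np.hypot(*(np.array(proj(T,X))-b))
        if e<4: print(np.round(a),np.round(b),X.round(1),round(e,2))
# frames: dark pixels
for n,im,polys in(('top',T,None),('scene',S,None)):
    m=(im['color'].max(2)<75).astype(np.uint8)
    cs,hi=cv2.findContours(m,cv2.RETR_CCOMP,cv2.CHAIN_APPROX_NONE)
    for i,c in enumerate(cs):
        if hi[0,i,3]<0 and 80<cv2.contourArea(c) :
            h=cv2.convexHull(c); x,y,w,hh=cv2.boundingRect(c)
            if not(220<x<420 and 100<y<260): continue
            W=np.array([ray_at_z(im,(p[0][1],p[0][0]),163)[:2] for p in h],np.float32)
            r=cv2.minAreaRect(W); print(n,(x,y,w,hh),np.round(r[0],1),np.round(r[1],1),round(r[2],1))
    # box depth sanity
print('cover z', deproj(T,205,330).round(1), deproj(T,125,350).round(1))
E
```

```text
scene [118.9 344.2] 22 [ 330.7 -218.2  148. ] [ 326.7 -228.9  135.2]
scene [152.5 291.8] 23 [ 557.9 -139.7  148. ] [ 559.  -133.5  153. ]
scene [186.2 307.5] 27 [555.3  12.  148. ] [552.1   7.1 140.7]
top [172.2 320.8] 93 [554.9  10.2 148. ] [555.4   9.7 147.5]
top [171.6 378.8] 84 [ 559.  -136.8  148. ] [ 557.7 -137.2  149.1]
top [262.6 415. ] 86 [ 331.4 -227.3  148. ] [ 330.4 -229.   139.1]
[119. 344.] [263. 415.] [ 329.5 -228.   138.7] 1.71
[153. 292.] [172. 379.] [ 558.4 -136.4  151.9] 0.16
[186. 308.] [172. 321.] [555.1  10.3 145.6] 0.2
top (298, 152, 41, 40) [554.   17.5] [ 99.  100.2] 1.0
top (237, 152, 42, 41) [550.9 168.7] [101.3 102.3] 2.0
top (357, 151, 42, 40) [ 559.2 -131.6] [ 99.1 102.9] 1.0
scene (274, 228, 105, 49) [586.5 258. ] [154.2 313.4] 68.7
scene (317, 218, 14, 23) [573.6 182.5] [72.5 39. ] 85.0
cover z [470.1 -13.7 161.4] [675.9 -62.  158.2]
```

Call:
apply_moves:
  motion:
    - [0,0,0,0.154,-1]
    - [0,0,0,0.154,-1]
    - [30,-39,0,0,-1]
    - [30,-39,0,0,-1]
    - [30,-39,0,0,-1]
    - [30,-39,0,0,-1]
    - [30,-39,0,0,-1]
    - [30,-39,0,0,-1]

```text
time: 2.1
ee_pos: [388.0, -373.8, 231.6]
tcp_rot: [0.0, 1.0, 0.013, 0.0]
contact_force: [0.1, -0.1, 0.2]
width: 0.001
```

Call:
apply_moves:
  motion:
    - [30,-39,0,0,-1]
    - [30,-39,0,0,-1]
    - [30,-39,0,0,-1]
    - [30,-39,0,0,-1]
    - [30,-39,0,0,-1]
    - [27,-40,0,0,-1]
    - [0,0,0,0,-1]
    - [0,0,0,0,-1]

```text
time: 3.1
ee_pos: [557.6, -135.7, 231.2]
tcp_rot: [0.0, 1.0, 0.014, -0.0]
contact_force: [0.4, 0.3, 0.6]
width: -0.003
```

```bash
python3 - <<'E'
from h import *
s=state();print(s['time'],s['ee_pos'].round(1),s['tcp_rot'].round(4),s['contact_force'].round(2),s['width'])
im=get_image('scene'); save('s1.png',cv2.resize(im['color'][60:280,190:450],None,fx=2.7,fy=2.7,interpolation=cv2.INTER_CUBIC))
print(proj(im,s['ee_pos']))
E
```

```text
3.1 [ 557.6 -135.7  231.2] [ 2.000e-04  9.999e-01  1.360e-02 -2.000e-04] [0.39 0.33 0.55] -0.002771285790047401
(np.float64(137.29183510409652), np.float64(290.4378560865735))
```

View pics/s1.png

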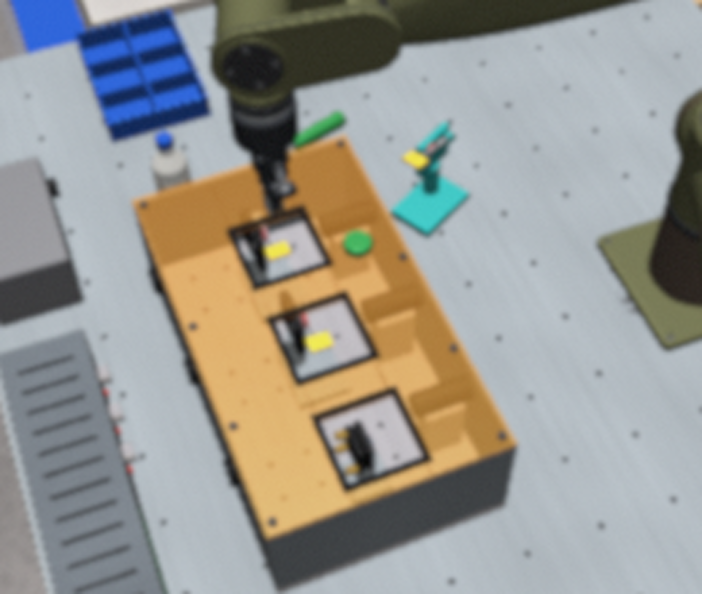

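The fingertips show at about [138,291] in the scene picture, which matches the projected TCP. I'm descending over the right pad.

Call:
apply_moves:
  motion:
    - [1,-2,15,0,-1]
    - [0,0,20,0,-1]
    - [0,0,20,0,-1]
    - [0,0,10,0,-1]
    - [0,0,3,0,-1]
    - [0,0,0,0,-1]

```text
time: 3.9
ee_pos: [559.0, -133.6, 163.5]
tcp_rot: [0.0, 1.0, 0.013, 0.0]
contact_force: [-0.2, 0.3, -0.2]
width: 0.001
```

Call:
apply_moves:
  motion:
    - [0,0,3,0,-1]
    - [0,0,3,0,-1]
    - [0,0,3,0,-1]
    - [0,0,3,0,-1]

```text
time: 4.4
ee_pos: [558.8, -133.4, 151.2]
tcp_rot: [-0.0, 1.0, 0.013, 0.0]
contact_force: [0.4, 0.5, 3.2]
width: -0.001
```

Call:
apply_moves:
  motion:
    - [0,0,3,0,-1]
    - [0,0,3,0,-1]
    - [0,0,3,0,-1]
    - [0,0,3,0,-1]
    - [0,0,3,0,-1]

```text
time: 5.03
ee_pos: [558.9, -133.4, 136.2]
tcp_rot: [-0.0, 1.0, 0.013, 0.0]
contact_force: [1.0, 1.5, 1.2]
width: -0.004
```

Call:
apply_moves:
  motion:
    - [0,0,2,0,-1]
    - [0,0,2,0,-1]
    - [0,0,2,0,-1]

```text
time: 5.4
ee_pos: [558.8, -133.4, 130.2]
tcp_rot: [-0.0, 1.0, 0.013, -0.0]
contact_force: [-0.3, 1.3, 2.4]
width: -0.002
```

Call:
apply_moves:
  motion:
    - [0,0,1,0,-1]
    - [0,0,1,0,-1]

```text
time: 5.65
ee_pos: [558.8, -133.5, 128.2]
tcp_rot: [-0.0, 1.0, 0.013, -0.0]
contact_force: [-0.1, 2.2, 0.8]
width: 0.0
```

Call:
apply_moves:
  motion:
    - [0,0,1,0,-1]
    - [0,0,1,0,-1]

```text
time: 5.9
ee_pos: [558.8, -133.5, 126.2]
tcp_rot: [0.0, 1.0, 0.013, -0.0]
contact_force: [0.2, 1.5, 2.7]
width: -0.003
```

Call:
apply_moves:
  motion:
    - [0,0,1,0,-1]

```text
time: 6.02
ee_pos: [558.8, -133.5, 125.3]
tcp_rot: [0.0, 1.0, 0.013, 0.0]
contact_force: [-0.5, 0.8, 1.2]
width: -0.003
```

Call:
apply_moves:
  motion:
    - [0,0,0.5,0,-1]
    - [0,0,0,0,-1]

```text
time: 6.28
ee_pos: [558.8, -133.6, 124.7]
tcp_rot: [0.0, 1.0, 0.013, -0.0]
contact_force: [0.8, 0.7, 1.2]
width: -0.001
```

Call:
apply_moves:
  motion:
    - [0,0,0.5,0,-1]
    - [0,0,0,0,-1]

```text
time: 6.52
ee_pos: [558.8, -133.6, 124.3]
tcp_rot: [0.0, 1.0, 0.013, 0.0]
contact_force: [0.2, 0.2, 1.3]
width: -0.003
```

Call:
apply_moves:
  motion:
    - [0,0,0.5,0,-1]
    - [0,0,0,0,-1]

```text
time: 6.78
ee_pos: [558.8, -133.6, 123.8]
tcp_rot: [0.0, 1.0, 0.013, 0.0]
contact_force: [-0.1, 0.2, 1.9]
width: -0.002
```

Call:
apply_moves:
  motion:
    - [0,0,0.5,0,-1]
    - [0,0,0,0,-1]

```text
time: 7.02
ee_pos: [558.8, -133.6, 123.3]
tcp_rot: [0.0, 1.0, 0.013, 0.0]
contact_force: [0.6, 0.4, 0.6]
width: -0.004
```

Call:
apply_moves:
  motion:
    - [0,0,0.5,0,-1]
    - [0,0,0,0,-1]

```text
time: 7.28
ee_pos: [558.9, -133.6, 123.1]
tcp_rot: [0.0, 1.0, 0.013, 0.0]
contact_force: [-0.7, 0.2, 3.8]
width: -0.001
```

Call:
apply_moves:
  motion:
    - [0,0,0.5,0,-1]
    - [0,0,0,0,-1]

```text
time: 7.52
ee_pos: [558.9, -133.6, 123.0]
tcp_rot: [0.0, 1.0, 0.013, 0.0]
contact_force: [-0.9, -0.1, 4.3]
width: 0.001
```

Call:
apply_moves:
  motion:
    - [0,0,0.5,0,-1]
    - [0,0,0,0,-1]

```text
time: 7.78
ee_pos: [559.0, -133.7, 122.8]
tcp_rot: [0.0, 1.0, 0.013, 0.0]
contact_force: [-2.4, 0.2, 7.6]
width: 0.001
```

Call:
apply_moves:
  motion:
    - [0,0,0.5,0,-1]
    - [0,0,0,0,-1]

```text
time: 8.02
ee_pos: [559.0, -133.7, 122.8]
tcp_rot: [0.0, 1.0, 0.013, 0.0]
contact_force: [-3.9, -0.4, 9.1]
width: -0.003
```

```bash
python3 - <<'E'
from h import *
im=get_image('scene'); save('s2.png',cv2.resize(im['color'][100:220,250:370],None,fx=5,fy=5,interpolation=cv2.INTER_CUBIC))
for i in range(3):
  s=state();print(s['time'],s['ee_pos'].round(2),s['contact_force'].round(2))
E
```

```text
8.075 [ 559.03 -133.71  122.75] [-3.23  1.2   8.97]
8.075 [ 559.03 -133.71  122.75] [-3.23  1.2   8.97]
8.075 [ 559.03 -133.71  122.75] [-3.23  1.2   8.97]
```

View pics/s2.png

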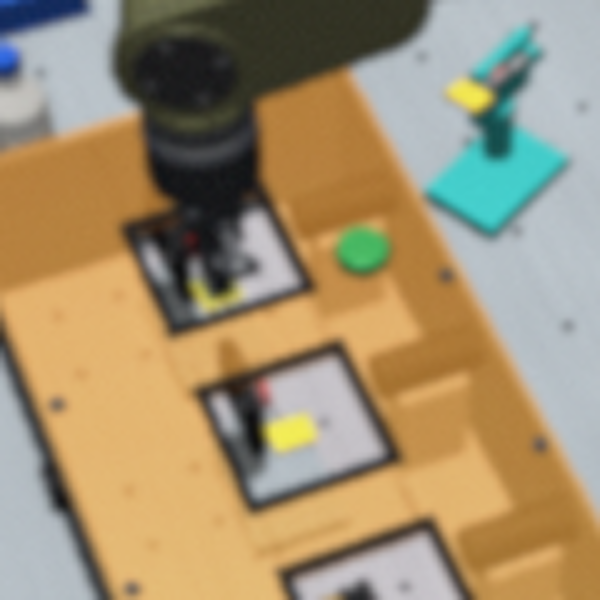

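The tip stopped at z = 122.8 mm, 37 mm below the cover face, and the force rose to 9 N, so the right lever is on its stop. I'll lift out and go to the middle cutout.

Call:
apply_moves:
  motion:
    - [0,0,-10,0,-1]
    - [0,0,-25,0,-1]
    - [0,0,-25,0,-1]
    - [0,0,-15,0,-1]
    - [0,-40,0,0,-1]
    - [0,-50,0,0,-1]
    - [0,-40,0,0,-1]
    - [0,-16,0,0,-1]

```text
time: 9.07
ee_pos: [554.4, 14.2, 195.8]
tcp_rot: [-0.0, 1.0, 0.014, -0.0]
contact_force: [0.2, -0.6, 0.1]
width: 0.001
```

```bash
python3 - <<'E'
from m import *
S=get_image('scene');T=get_image('top')
s=state();print(s['time'],s['ee_pos'].round(2),s['contact_force'].round(2))
for rc,a in yellow(S): print(np.round(rc,1),a,ray_at_z(S,rc,123).round(1),ray_at_z(S,rc,146).round(1))
save('s3.png',cv2.resize(S['color'][100:220,250:370],None,fx=5,fy=5,interpolation=cv2.INTER_CUBIC))
E
```

```text
9.175 [554.61  13.49 195.92] [-0.07  0.09 -0.44]
[186.3 307.2] 24 [551.6  -4.4 123. ] [556.   10.9 146. ]
```

View pics/s3.png

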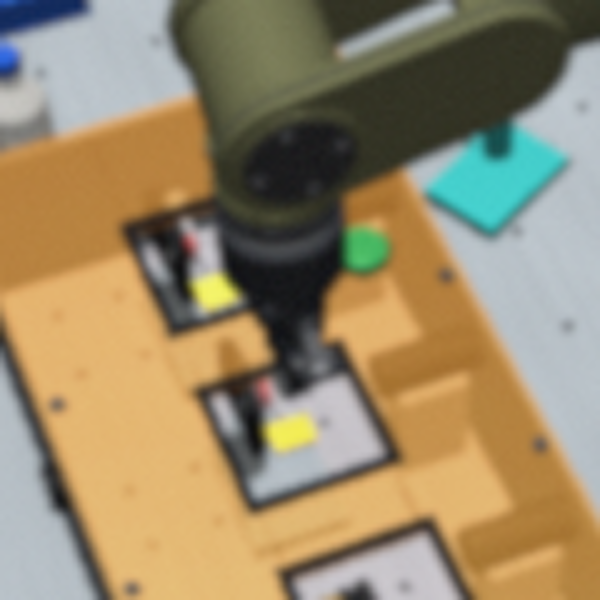

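The right pad now sits lower, near [158,293]. The arm is centred over the middle pad, near [186,307].

Call:
apply_moves:
  motion:
    - [0,0,15,0,-1]
    - [0,0,15,0,-1]
    - [0,0,5,0,-1]
    - [0,0,3,0,-1]
    - [0,0,3,0,-1]
    - [0,0,3,0,-1]
    - [0,0,3,0,-1]

```text
time: 10.05
ee_pos: [555.1, 12.5, 149.5]
tcp_rot: [0.0, 1.0, 0.013, 0.0]
contact_force: [0.8, -0.2, 0.3]
width: -0.003
```

Call:
apply_moves:
  motion:
    - [0,0,3,0,-1]
    - [0,0,3,0,-1]
    - [0,0,3,0,-1]

```text
time: 10.42
ee_pos: [555.0, 12.7, 140.5]
tcp_rot: [-0.0, 1.0, 0.013, 0.0]
contact_force: [-0.9, 0.8, 1.7]
width: 0.003
```

Call:
apply_moves:
  motion:
    - [0,0,2,0,-1]
    - [0,0,2,0,-1]
    - [0,0,2,0,-1]

```text
time: 10.8
ee_pos: [555.1, 12.6, 134.4]
tcp_rot: [-0.0, 1.0, 0.013, 0.0]
contact_force: [-0.4, 2.3, 2.5]
width: 0.003
```

Call:
apply_moves:
  motion:
    - [0,0,2,0,-1]
    - [0,0,2,0,-1]

```text
time: 11.05
ee_pos: [555.0, 12.5, 130.3]
tcp_rot: [-0.0, 1.0, 0.013, 0.0]
contact_force: [1.1, 1.9, 2.0]
width: -0.0
```

Call:
apply_moves:
  motion:
    - [0,0,1,0,-1]
    - [0,0,1,0,-1]
    - [0,0,1,0,-1]

```text
time: 11.42
ee_pos: [555.0, 12.4, 127.3]
tcp_rot: [0.0, 1.0, 0.013, 0.0]
contact_force: [0.6, 1.8, 1.9]
width: 0.003
```

Call:
apply_moves:
  motion:
    - [0,0,1,0,-1]
    - [0,0,1,0,-1]

```text
time: 11.68
ee_pos: [554.9, 12.3, 125.3]
tcp_rot: [0.0, 1.0, 0.013, 0.0]
contact_force: [0.2, 1.1, 1.8]
width: 0.003
```

Call:
apply_moves:
  motion:
    - [0,0,1,0,-1]
    - [0,0,0,0,-1]

```text
time: 11.92
ee_pos: [554.8, 12.3, 124.2]
tcp_rot: [0.0, 1.0, 0.013, -0.0]
contact_force: [0.8, 0.1, 2.2]
width: 0.002
```

Call:
apply_moves:
  motion:
    - [0,0,1,0,-1]
    - [0,0,0,0,-1]

```text
time: 12.18
ee_pos: [554.8, 12.3, 123.2]
tcp_rot: [0.0, 1.0, 0.013, -0.0]
contact_force: [0.7, 0.3, 1.1]
width: 0.002
```

Call:
apply_moves:
  motion:
    - [0,0,0.5,0,-1]
    - [0,0,0,0,-1]

```text
time: 12.42
ee_pos: [554.9, 12.3, 123.1]
tcp_rot: [0.0, 1.0, 0.013, 0.0]
contact_force: [0.0, -0.4, 2.7]
width: 0.002
```

Call:
apply_moves:
  motion:
    - [0,0,0.5,0,-1]
    - [0,0,0,0,-1]

```text
time: 12.68
ee_pos: [555.0, 12.3, 122.9]
tcp_rot: [0.0, 1.0, 0.013, 0.0]
contact_force: [-2.4, -1.3, 5.5]
width: 0.002
```

Call:
apply_moves:
  motion:
    - [0,0,0.5,0,-1]
    - [0,0,0,0,-1]

```text
time: 12.92
ee_pos: [555.0, 12.3, 122.8]
tcp_rot: [0.0, 1.0, 0.013, 0.0]
contact_force: [-2.0, -0.9, 7.5]
width: 0.003
```

Call:
apply_moves:
  motion:
    - [0,0,0.5,0,-1]
    - [0,0,0,0,-1]

```text
time: 13.18
ee_pos: [555.1, 12.3, 122.7]
tcp_rot: [0.0, 1.0, 0.013, 0.0]
contact_force: [-3.9, -1.4, 9.1]
width: 0.001
```

It stopped at the same depth with the same force. I'm coming out and clearing the view.

Call:
apply_moves:
  motion:
    - [0,0,-10,0,-1]
    - [0,0,-30,0,-1]
    - [0,0,-40,0,-1]
    - [0,0,-40,0,-1]
    - [0,0,-20,0,-1]
    - [-20,45,0,0,-1]
    - [-20,45,0,0,-1]
    - [-20,45,0,0,-1]

```text
time: 14.18
ee_pos: [497.3, -124.9, 260.1]
tcp_rot: [-0.0, 1.0, 0.014, -0.001]
contact_force: [0.4, -1.5, -0.3]
width: 0.001
```

Call:
apply_moves:
  motion:
    - [-20,45,0,0,-1]
    - [-20,45,0,0,-1]
    - [-20,45,0,0,-1]
    - [-20,45,0,0,-1]
    - [-20,40,0,0,-1]
    - [-20,30,0,0,-1]
    - [0,0,0,0,-1]
    - [0,0,0,0,-1]

```text
time: 15.18
ee_pos: [385.2, -376.6, 260.3]
tcp_rot: [-0.001, 1.0, 0.013, -0.0]
contact_force: [-0.8, -0.1, -0.2]
width: 0.002
```

```bash
python3 - <<'E'
from m import *
S=get_image('scene');T=get_image('top')
s=state();print(s['time'],s['ee_pos'].round(2),s['contact_force'].round(2))
for n,im in(('scene',S),('top',T)):
    for rc,a in yellow(im): print(n,np.round(rc,1),a,ray_at_z(im,rc,123).round(1))
for a,_ in yellow(S):
    for b,_ in yellow(T):
        X=tri(S,a,T,b); e=np.hypot(*(np.array(proj(S,X))-a))+np.hypot(*(np.array(proj(T,X))-b))
        if e<4: print(X.round(1),round(e,2))
save('s4.png',cv2.resize(S['color'][60:280,190:450],None,fx=2.7,fy=2.7,interpolation=cv2.INTER_CUBIC))
save('t4.png',cv2.resize(T['color'][120:300,210:450],None,fx=3.3,fy=3.3,interpolation=cv2.INTER_CUBIC))
E
```

```text
15.275 [ 385.64 -376.3   260.83] [-0.06  0.12  0.8 ]
scene [118.9 344.1] 23 [ 321.4 -239.9  123. ]
top [173.5 320.6] 82 [555.7  10.3 123. ]
top [173.5 377. ] 88 [ 558.5 -135.4  123. ]
top [262.6 415. ] 86 [ 331.3 -232.4  123. ]
[ 329.7 -228.2  138.5] 1.54
```

View pics/s4.png

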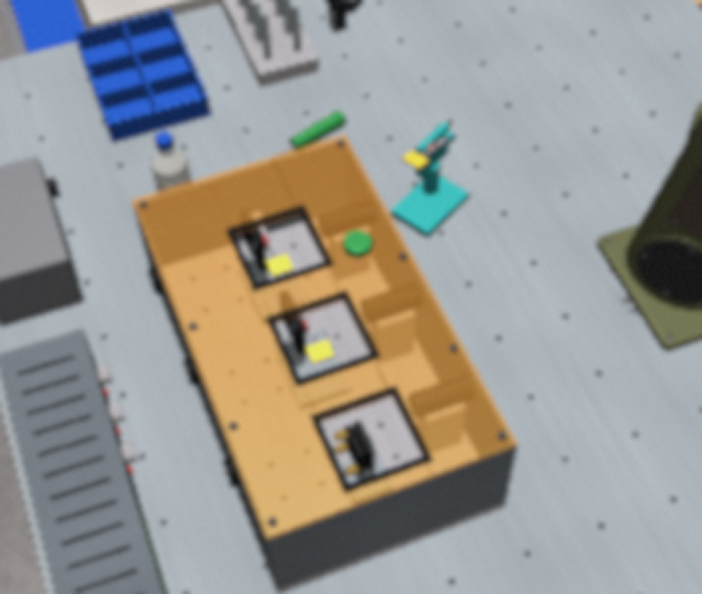

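View pics/t4.png

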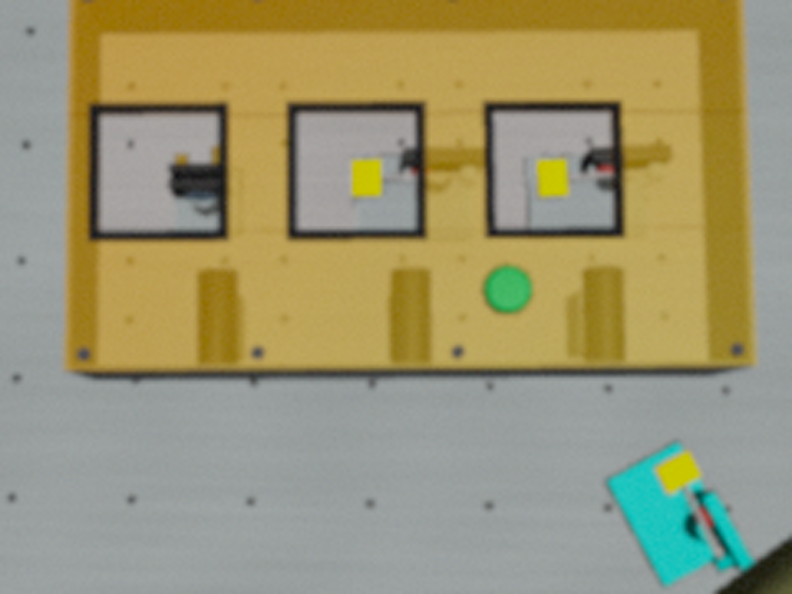

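Both pads have sunk, at scene [158,293] and [190,308]. The shutters, mirror mount and dust cap haven't moved in the pictures. My colour mask missed the pads in the scene image, so I'll triangulate from the pixels I read there and then hand in.

```bash
python3 - <<'E'
from m import *
S=get_image('scene');T=get_image('top')
for a,b in(((157.8,293.3),(173.5,377.)),((189.6,308.1),(173.5,320.6))): print(tri(S,a,T,b).round(1))
s=state();print(s['ee_pos'].round(1),s['contact_force'].round(1))
print(hand_in())
E
```

```text
[ 557.2 -134.8  124.9]
[554.6  10.7 126.3]
[ 385.8 -376.4  261.2] [ 0.5 -0.7  0.2]
the job is handed in; nothing more can be done
None
```

I pressed both shutter levers down to their stops, first the one under the right cutout, then the middle one. I used shut fingertips, came out clear of the box and handed the job in at about 15.4 s. No verdict was reported.

- **Pressing:** both pads stopped firmly at z ≈ 122.8 mm, about 37 mm below the cover's upper face as described. The force there rose from about 2 N to 9 N, against the 40 N limit.
- **Last pictures:** triangulation puts the pads at z ≈ 125 and 126 mm. They were at about 152 and 146 mm at the start. The lever angles themselves can't be read, so "closed" rests on the stop contact and these heights.
- **Other things:** the shutters, mirror mount, dust cap and turquoise look-alike appear where they were. No force reading suggested the arm touched the cover, a frame or the box.
- **Clearance:** the TCP finished at z ≈ 261 mm, outside the box, with wrist force near zero.
- **Failed check:** my colour mask missed the two lowered pads in the last scene picture. I read those pixels by eye, so the final heights are good to only a few millimetres.

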